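Two portions from the sample doser

TASK

Dose two portions from the sample doser with the blue band and blue knob: turn its crank clockwise, seen from above, exactly two full turns, so that it ends pointing the way it does now, over its chute, then let go. What has been dosed cannot be put back, so do not run on past the second turn, and leave the orange doser's crank as it is.

Things in the scene. Friction and masses are not known exactly. Their poses are not given: they have to be found in the camera images.
- blue_crank (a joint): the crank of the blue doser, a hinge about the doser's upright axis; in rad, 0 at the start, where the arm points over the doser's own chute; grows as the crank turns clockwise seen from above, by 6.283 a turn, and keeps counting (two turns = 12.566). There are no detents and no end stop clockwise; counter-clockwise it is blocked at -0.1. It turns lightly (about 1 N at the knob) and stays where it is left
- blue_doser: the doser with the blue band and the blue knob, bolted to the bench: a white drum 92 mm across on a grey foot 128 mm across, under an aluminium lid 102 mm across, whose top is at 125 mm. Origin on the crank's axis at bench height (z = 0), z up; its x axis points along the steel chute on its side, under which a loose white cup (56 mm wide, 45 mm tall) stands 97 mm from the axis. At joint value q the knob stands at (60 cos q, -60 sin q) mm in this frame
- blue_knob (a point): middle of the blue knob to be gripped, 176 mm above the bench and 60 mm from the doser's axis: an upright cylinder 24 mm in diameter and 50 mm tall (149 to 199 mm above the bench) that spins freely on its pin at the end of the steel crank arm, so a gripper need not turn with it. The arm is 20 mm wide with its top at 148 mm; the hub on the axis is 28 mm across with its top at 150 mm; nothing else within reach of the crank is taller
- orange_knob (a point): middle of the orange knob of the other doser, the same in every size but with an orange band and knob, its crank left at any angle

How it is judged:
By the outcome, as a careful person would: the job done as asked, in the order asked, and still so for the second after the job is handed in, with the robot touching nothing.
It also fails if it takes over 59 s, if anything falls off the work surface, if the arm or the gripper's body presses on something with over 40 N, if the wrist force passes 120 N, or if a joint passes its speed limit or range.

ROBOT

A 6-joint arm with a two-finger parallel gripper is mounted at the origin on the work surface. World frame = base frame: x ahead of the robot, y to its left, z up, the work surface at z = 0. Lengths are in m, angles in rad, forces in N, time in s.
With the tool pointing down it reaches from about 0.225 to 0.725 m from the base axis. Payload 3.1 kg.
Tool frame: the origin (TCP) lies at the very end of the fingers, on their centre line; the grasp point (between the pads) lies 19 mm behind it; z points along the fingers, y is the direction in which the jaws open and shut (so a half turn about z gives the same grasp; the last joint's range is limited). The gripper opens to 85 mm and grips with 20 to 120 N. Pads are 22 mm wide; open, the fingers measure 114 mm over their backs; the gripper's body (76 mm by 85 mm) begins 54 mm behind the grasp point. The pads swing forward as they close: fully open they stand 13 mm farther back than shut.
Start: joints at [-1.32, 0.048, 0.099, 1.622, 0, 1.443], TCP at [0.194, -0.488, 0.231] pointing down, gripper open.
Joint ranges: [-2.91, 2.91], [-0.99, 1.94], [-1.21, 1.42], [-2.12, 2.29], [-1.49, 1.47], [-3.14, 3.14]. Speed limits (rad/s): [2.79, 2.79, 3.14, 3.14, 3.14, 3.14].

INTERFACE

Orientations are given as [roll, pitch, yaw] about the fixed x, y, z axes, in that order (R = Rz(yaw) Ry(pitch) Rx(roll)).
In Python, from bench import arm gives the robot as it stands. The module is installed in compiled form; this text tells all that it offers.
- The arm moves only by the tool jog_arm, never from a script. Its argument "plan" is a list of rows, each a list of 7 numbers: the opening in per cent of the stroke, from 0 (shut) to 100 (fully open), then the shift along the tool's x, y, z in m, then the turn, a rotation vector about the tool's x, y, z in degrees. In form: [[grip, tx, ty, tz, rx, ry, rz], ...]. A call has 1 to 20 rows; each row is the pose to reach, as a shift and turn from the pose commanded when the call began, along the tool's axes at that moment; what a row does not reach only later rows make up. A row lasts 1/8 s, in which the tool goes at most 62.5 mm and 10.7 degrees, less where a joint would pass 70% of its speed; a pose out of reach is approached as far as the arm can. A call with a gripper value outside its range is refused whole. The fingers move at their own pace and stop on an object; "newtons" is the grip in N (left out, the last holds). Time passes only in rows, so rows that repeat a pose let the fingers close. It gives the time, the measured TCP pose, the force and the opening at its end, in the units of the state.
- arm.get_obs(): the state, without advancing time (a new reading comes with each control period).
- arm.camera(name): name is "scene" or "top" or "wrist"; returns the picture (420x560x3 uint8, red, green, blue); there is no depth.
- arm.camera_info(name): a dict with "fovy" (degrees; the focal length in pixels is half the picture's height over the tangent of half this angle, whatever the lens; pixels are square), "cx", "cy" (the principal point, pixels), "eye" and "attitude" of the camera in the world. Camera axes: x right, y up, looking along -z (the intrinsics and any distortion apply to the point x, -y, -z); pixel columns grow to the right and rows downward; lengths in m; the calibration is good to about 2 mm. A picture is of the moment at which its call begins: read the wrist's pose just before it. camera_info takes no time and is no camera call; for the wrist camera it gives the pose at the moment of the call.
- arm.hand_in(): hands the job in, once; it reports no verdict.
The state is a dict: "time": time; "qpos": joint angles; "joint_vel": joint speeds; "tau": joint torques, N m; "ee_pos": TCP position; "orientation": TCP orientation; "contact_force": force on the tool from outside, world axes, zero at the start; "moment": the same for the moment, N m; "grip_width": finger opening in m.
Only numpy, scipy, OpenCV 4.12 (cv2) and the standard library are available. Lean on these libraries where they do the work, as an engineer would, in place of code of your own. Each camera call takes 0.05 s, during which the arm holds its last target. There are 200 camera calls.

## Working session

There is one attempt and no reset: what is moved stays moved. The work goes in short steps, Python scripts to look and compute and a tool call to move; the robot and the scene stay as the last step left them, time stands still between calls to the robot, and variables do not carry over. Pictures are saved under pics/ and viewed, about 8 in all and at most 12, crops included, and the job is handed in when it is done.

Besides the shell and the picture viewer there is one more tool, called after "Emit:" by a JSON object that holds its "api" and its "payload", one argument or row to a line. jog_arm: Moves the arm, as the interface text tells. Its arguments: {"type":"object","properties":{"plan":{"type":"array"},"newtons":{"type":"number"}},"required":["plan"]}

```bash
mkdir -p pics; python3 - <<'E'
from bench import arm
import cv2
print(arm.get_obs())
for n in("scene","top"):
    print(n,arm.camera_info(n)); cv2.imwrite(f"pics/{n}0.png",arm.camera(n)[:,:,::-1])
E
```

```text
{'time': 0.0, 'qpos': array([-1.31981734e+00,  4.87594649e-02,  9.75565248e-02,  1.62200341e+00,
        1.26127396e-05,  1.44301902e+00]), 'joint_vel': array([ 0.00126192, -0.00108837,  0.00027626, -0.00054099, -0.00178742,
       -0.00043238]), 'tau': array([ 7.13284517e-04, -3.38784170e+01,  3.20013106e+01,  2.03739794e-02,
       -5.40777637e-05,  1.44968922e-06]), 'ee_pos': array([ 0.19397302, -0.48717801,  0.23009193]), 'orientation': array([-3.13920389e+00, -3.19618391e-04,  3.78755895e-01]), 'contact_force': array([ 1.24320251, -0.16204715,  0.45933658]), 'moment': array([ 0.00350488,  0.04878774, -0.01862146]), 'grip_width': 0.08514548644952662}
scene {'fovy': 55.2014486711769, 'cx': 282.2603866130232, 'cy': 208.6411356441715, 'eye': array([ 0.91435615, -0.2096204 ,  0.64715794]), 'attitude': array([ 0.63761663, -0.00893169,  0.97100009])}
top {'fovy': 44.82738762207716, 'cx': 276.5678481242105, 'cy': 212.444940548073, 'eye': array([ 0.42122839, -0.00647819,  1.02920834]), 'attitude': array([ 0.17797045,  0.02201705, -1.57893918])}
```

View pics/scene0.png

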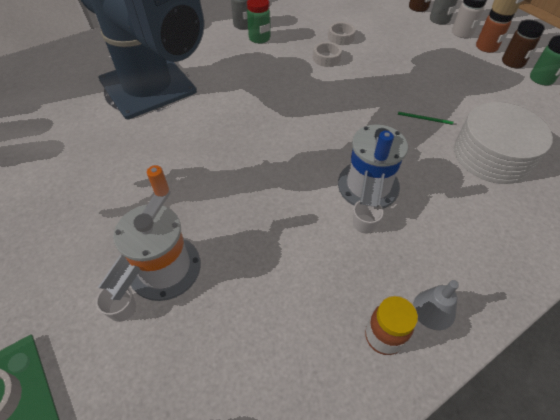

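View pics/top0.png

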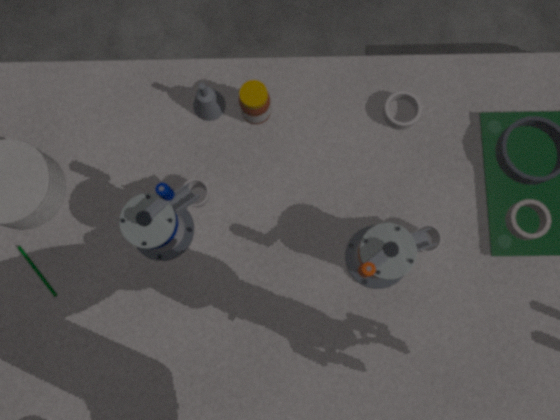

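The scene picture shows the blue doser at about (376,165), with its knob at (384,145). In the top picture the blue doser's hub is near (144,219), its knob near (165,191) and the cup near (195,193). The orange doser is well away from it.

```bash
cat > h.py <<'E'
import numpy as np, cv2
from scipy.spatial.transform import Rotation as R
def ray(info,u,v):
    f=210/np.tan(np.radians(info["fovy"])/2)
    d=np.array([(u-info["cx"])/f,-(v-info["cy"])/f,-1.])
    return np.array(info["eye"]),R.from_euler("xyz",info["attitude"]).as_matrix()@d
def onz(info,u,v,z):
    e,d=ray(info,u,v); return e+d*(z-e[2])/d[2]
def tri(a,b):
    (e,d),(g,h)=a,b
    s=np.linalg.lstsq(np.c_[d,-h],g-e,rcond=None)[0]
    p,q=e+s[0]*d,g+s[1]*h
    return (p+q)/2,np.linalg.norm(p-q)
def blobs(rgb,lo,hi,amin=20):
    m=cv2.inRange(cv2.cvtColor(rgb,cv2.COLOR_RGB2HSV),lo,hi)
    n,l,s,c=cv2.connectedComponentsWithStats(m)
    return [(s[i],c[i].round(1)) for i in range(1,n) if s[i][4]>=amin],l
E
python3 - <<'E'
from h import *; from bench import arm
im={n:cv2.imread(f"pics/{n}0.png")[:,:,::-1].copy() for n in("scene","top")}
for n in im:
    i=arm.camera_info(n); print(n)
    for s,c in blobs(im[n],(105,120,40),(130,255,255))[0]: print(s,c,onz(i,*c,.176).round(4),onz(i,*c,.199).round(4))
i=arm.camera_info("top")
print("hub",onz(i,144,219,.150),"cup",onz(i,195,193,.045))
c=np.hstack([cv2.resize(im["scene"][100:240,320:440],None,fx=3.3,fy=3.3,interpolation=2),cv2.resize(im["top"][160:300,100:220],None,fx=3.3,fy=3.3,interpolation=2)])
cv2.imwrite("pics/crop.png",c[:,:,::-1])
E
```

```text
scene
[375 130  19  31 358] [383.1 145.5] [0.6145 0.203  0.176 ] [0.6292 0.1829 0.199 ]
[351 152  49  26 495] [372.7 167.8] [0.6422 0.155  0.176 ] [0.6555 0.1372 0.199 ]
top
[156 183  19  17 204] [164.8 191.4] [0.6141 0.2035 0.176 ] [0.6089 0.1979 0.199 ]
[161 222  17  25  63] [171.7 234.5] [0.539  0.1894 0.176 ] [0.5358 0.1841 0.199 ]
hub [0.57066256 0.24519928 0.15      ] cup [0.63965723 0.17539668 0.045     ]
```

View pics/crop.png

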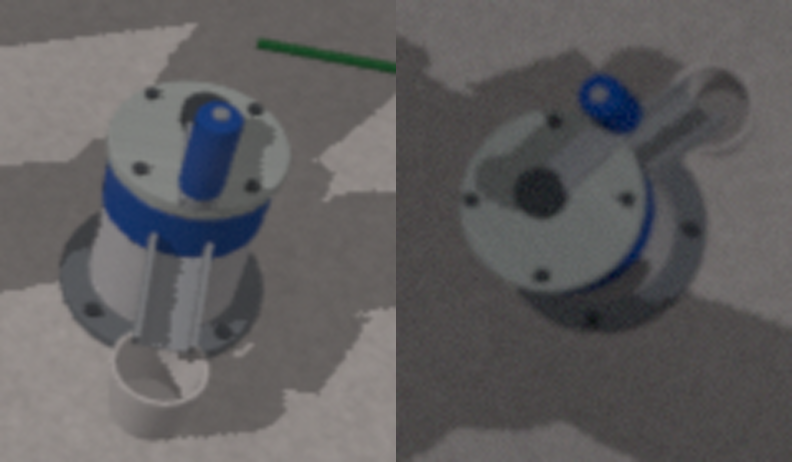

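Both views put the knob at (0.614, 0.203), and the hub gives the axis at about (0.571, 0.245). The spacing between them is 60.5 mm, pointing at about -44° towards the cup, so everything agrees. Next I move above the knob with the tool turned to yaw 90°.

Emit:
{"api": "jog_arm", "payload": {
  "plan": [
    [100,0.02,-0.015,-0.02,0,0,-3],
    [100,0.06,-0.045,-0.03,0,0,-8],
    [100,0.11,-0.083,-0.03,0,0,-14],
    [100,0.16,-0.12,-0.03,0,0,-20],
    [100,0.21,-0.158,-0.03,0,0,-26],
    [100,0.26,-0.195,-0.03,0,0,-32],
    [100,0.31,-0.233,-0.03,0,0,-38],
    [100,0.36,-0.27,-0.03,0,0,-44],
    [100,0.41,-0.308,-0.03,0,0,-50],
    [100,0.46,-0.346,-0.03,0,0,-56],
    [100,0.51,-0.383,-0.03,0,0,-61],
    [100,0.56,-0.421,-0.03,0,0,-65],
    [100,0.6,-0.451,-0.03,0,0,-67],
    [100,0.63,-0.474,-0.03,0,0,-68],
    [100,0.646,-0.486,-0.03,0,0,-68.3],
    [100,0.646,-0.486,-0.03,0,0,-68.3],
    [100,0.646,-0.486,-0.03,0,0,-68.3]
  ]
}}

```text
time: 2.22
ee_pos: [0.6142, 0.202, 0.2609]
orientation: [-3.14, 0.001, 1.57]
contact_force: [-0.0, 0.8, -0.1]
grip_width: 0.0855
```

```bash
python3 - <<'E'
from h import *; from bench import arm
o=arm.get_obs(); i=arm.camera_info("wrist"); im=arm.camera("wrist"); cv2.imwrite("pics/w1.png",im[:,:,::-1])
print(o["time"],o["ee_pos"],o["orientation"],o["contact_force"],i)
for s,c in blobs(im,(105,120,40),(130,255,255),100)[0]: print(s,c,onz(i,*c,.176).round(4),onz(i,*c,.199).round(4))
E
```

```text
2.225 [0.61418817 0.20203109 0.26090349] [-3.14040745e+00  6.97459828e-04  1.57046041e+00] [-0.01135986  0.80645912 -0.05885756] {'fovy': 69.83492119731918, 'cx': 277.5709192273823, 'cy': 208.6387603998586, 'eye': array([0.61547022, 0.27050425, 0.40324251]), 'attitude': array([-2.80921209e-01, -2.13561038e-05, -3.29128356e-04])}
[260 191  32  44 990] [276.1 212.2] [0.6143 0.202  0.176 ] [0.6144 0.2089 0.199 ]
```

View pics/w1.png

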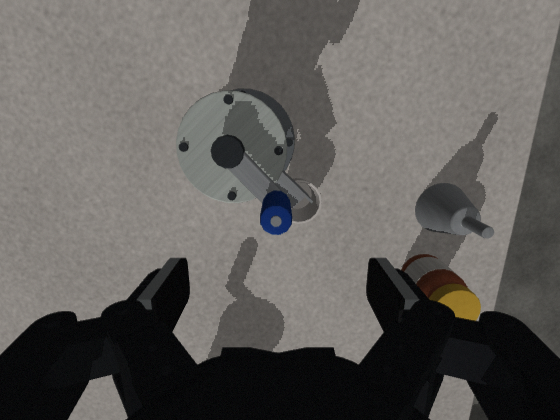

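The wrist view shows the knob at (276,212) and the hub at (228,152), with the jaws straddling the knob. It puts the knob within about 1 mm of the earlier fix. Next I fix the axis from the hub.

```bash
python3 - <<'E'
from h import *; from bench import arm
im=cv2.imread("pics/w1.png"); i=arm.camera_info("wrist")
g=cv2.cvtColor(im,6); m=(g[125:180,200:256]<55).astype(np.uint8)
n,l,s,c=cv2.connectedComponentsWithStats(m)
k=1+np.argmax(s[1:,4]); c=c[k]+[200,125]; print(s[k],c); a=onz(i,*c,.150); kn=np.array([.6143,.2023,.176])
d=kn-a; print("axis",a,np.hypot(*d[:2]),np.degrees(np.arctan2(d[1],d[0])))
E
```

```text
[ 11   9  34  34 869] [227.49827388 150.90103567]
axis [0.57395349 0.24709431 0.15      ] 0.06028574680127618 -47.99044315702337
```

Emit:
{"api": "jog_arm", "payload": {
  "plan": [
    [100,0,0,0.03,0,0,0],
    [100,0,0,0.065,0,0,0],
    [100,0,0,0.09,0,0,0],
    [100,0,0,0.102,0,0,0],
    [100,0,0,0.102,0,0,0]
  ]
}}

```text
time: 2.9
ee_pos: [0.614, 0.2019, 0.1589]
orientation: [-3.14, 0.0, 1.57]
contact_force: [-0.3, -0.4, -0.1]
grip_width: 0.0857
```

Emit:
{"api": "jog_arm", "payload": {
  "plan": [
    [20,0,0,0,0,0,0],
    [20,0,0,0,0,0,0],
    [20,0,0,0,0,0,0],
    [20,0,0,0,0,0,0],
    [20,0,0,0,0,0,0],
    [20,0,0,0,0,0,0]
  ],
  "newtons": 40
}}

```text
time: 3.65
ee_pos: [0.6147, 0.2029, 0.1602]
orientation: [3.141, -0.001, 1.571]
contact_force: [-1.1, 0.3, 5.7]
grip_width: 0.0228
```

```bash
python3 - <<'E'
from bench import arm
o=arm.get_obs(); print(o["time"],o["ee_pos"],o["contact_force"],o["moment"],o["grip_width"])
E
```

```text
3.65 [0.61472699 0.20291254 0.16018395] [-1.13962773  0.26204699  5.73966651] [0.0877995  0.34009559 0.00311039] 0.02275487122993849
```

```bash
cat > arc.py <<'E'
import sys,numpy as np
a0,q0,q1,n=map(float,sys.argv[1:5])
a=np.radians(a0-q0); 
for q in np.linspace(q0,q1,int(n)+1)[1:]:
    t=np.radians(a0-q); print(f"q{q:.0f} [20, {.06*(np.sin(t)-np.sin(a)):.4f}, {.06*(np.cos(t)-np.cos(a)):.4f}, 0, 0, 0, 0],")
E
python3 arc.py -46 0 60 5
```

```text
q12 [20, -0.0077, -0.0099, 0, 0, 0, 0],
q24 [20, -0.0132, -0.0212, 0, 0, 0, 0],
q36 [20, -0.0163, -0.0333, 0, 0, 0, 0],
q48 [20, -0.0167, -0.0459, 0, 0, 0, 0],
q60 [20, -0.0145, -0.0582, 0, 0, 0, 0],
```

Emit:
{"api": "jog_arm", "payload": {
  "plan": [
    [20,-0.0041,-0.0048,0,0,0,0],
    [20,-0.0077,-0.0099,0,0,0,0],
    [20,-0.0132,-0.0212,0,0,0,0],
    [20,-0.0163,-0.0333,0,0,0,0],
    [20,-0.0167,-0.0459,0,0,0,0],
    [20,-0.0145,-0.0582,0,0,0,0],
    [20,-0.0145,-0.0582,0,0,0,0],
    [20,-0.0145,-0.0582,0,0,0,0]
  ]
}}

```text
time: 4.65
ee_pos: [0.556, 0.1868, 0.1602]
orientation: [3.141, 0.002, 1.57]
contact_force: [-1.2, -2.3, 7.6]
grip_width: 0.0231
```

```bash
python3 - <<'E'
from bench import arm
o=arm.get_obs(); print(o["time"],o["ee_pos"],o["orientation"],o["contact_force"],o["moment"],o["grip_width"])
E
python3 arc.py -46 60 240 15
```

```text
4.65 [0.55600753 0.18683751 0.16019049] [3.14133511e+00 2.24724809e-03 1.57021900e+00] [-1.24801536 -2.33143185  7.62142131] [-0.44349941  0.36567251 -0.01110241] 0.023055062550181058
q72 [20, 0.0047, -0.0116, 0, 0, 0, 0],
q84 [20, 0.0117, -0.0220, 0, 0, 0, 0],
q96 [20, 0.0207, -0.0307, 0, 0, 0, 0],
q108 [20, 0.0314, -0.0374, 0, 0, 0, 0],
q120 [20, 0.0432, -0.0417, 0, 0, 0, 0],
q132 [20, 0.0556, -0.0434, 0, 0, 0, 0],
q144 [20, 0.0681, -0.0426, 0, 0, 0, 0],
q156 [20, 0.0802, -0.0391, 0, 0, 0, 0],
q168 [20, 0.0912, -0.0332, 0, 0, 0, 0],
q180 [20, 0.1008, -0.0251, 0, 0, 0, 0],
q192 [20, 0.1086, -0.0153, 0, 0, 0, 0],
q204 [20, 0.1141, -0.0040, 0, 0, 0, 0],
q216 [20, 0.1171, 0.0082, 0, 0, 0, 0],
q228 [20, 0.1175, 0.0207, 0, 0, 0, 0],
q240 [20, 0.1154, 0.0331, 0, 0, 0, 0],
```

The forces stay small and the knob follows, so I continue the first turn.

Emit:
{"api": "jog_arm", "payload": {
  "plan": [
    [20,0.0047,-0.0116,0,0,0,0],
    [20,0.0117,-0.022,0,0,0,0],
    [20,0.0207,-0.0307,0,0,0,0],
    [20,0.0314,-0.0374,0,0,0,0],
    [20,0.0432,-0.0417,0,0,0,0],
    [20,0.0556,-0.0434,0,0,0,0],
    [20,0.0681,-0.0426,0,0,0,0],
    [20,0.0802,-0.0391,0,0,0,0],
    [20,0.0912,-0.0332,0,0,0,0],
    [20,0.1008,-0.0251,0,0,0,0],
    [20,0.1086,-0.0153,0,0,0,0],
    [20,0.1141,-0.004,0,0,0,0],
    [20,0.1171,0.0082,0,0,0,0],
    [20,0.1175,0.0207,0,0,0,0],
    [20,0.1154,0.0331,0,0,0,0],
    [20,0.1154,0.0331,0,0,0,0],
    [20,0.1154,0.0331,0,0,0,0]
  ]
}}

```text
time: 6.78
ee_pos: [0.5904, 0.3018, 0.1602]
orientation: [3.14, 0.003, 1.569]
contact_force: [-0.1, -2.8, 6.4]
grip_width: 0.0234
```

```bash
python3 - <<'E'
from h import *; from bench import arm
o=arm.get_obs(); print(o["time"],o["ee_pos"],o["orientation"],o["contact_force"],o["moment"],o["grip_width"])
cv2.imwrite("pics/w2.png",arm.camera("wrist")[:,:,::-1])
E
python3 arc.py -46 240 360 10
```

```text
6.775 [0.59044942 0.30177512 0.16016605] [3.13971667e+00 2.53618682e-03 1.56948874e+00] [-0.07011561 -2.84188547  6.44066085] [-0.54231854  0.01657326  0.02580121] 0.02337101704640271
q252 [20, -0.0047, 0.0116, 0, 0, 0, 0],
q264 [20, -0.0117, 0.0220, 0, 0, 0, 0],
q276 [20, -0.0207, 0.0307, 0, 0, 0, 0],
q288 [20, -0.0314, 0.0374, 0, 0, 0, 0],
q300 [20, -0.0432, 0.0417, 0, 0, 0, 0],
q312 [20, -0.0556, 0.0434, 0, 0, 0, 0],
q324 [20, -0.0681, 0.0426, 0, 0, 0, 0],
q336 [20, -0.0802, 0.0391, 0, 0, 0, 0],
q348 [20, -0.0912, 0.0332, 0, 0, 0, 0],
q360 [20, -0.1008, 0.0251, 0, 0, 0, 0],
```

View pics/w2.png

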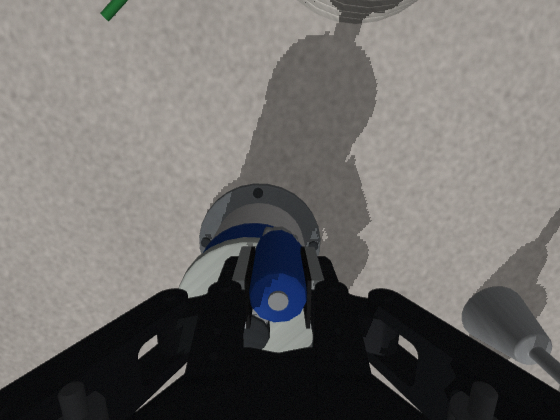

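The knob sits between the pads, with its top at (278,300), and the crank has followed to about 240°. Now I finish turn one.

Emit:
{"api": "jog_arm", "payload": {
  "plan": [
    [20,-0.0047,0.0116,0,0,0,0],
    [20,-0.0117,0.022,0,0,0,0],
    [20,-0.0207,0.0307,0,0,0,0],
    [20,-0.0314,0.0374,0,0,0,0],
    [20,-0.0432,0.0417,0,0,0,0],
    [20,-0.0556,0.0434,0,0,0,0],
    [20,-0.0681,0.0426,0,0,0,0],
    [20,-0.0802,0.0391,0,0,0,0],
    [20,-0.0912,0.0332,0,0,0,0],
    [20,-0.1008,0.0251,0,0,0,0],
    [20,-0.1008,0.0251,0,0,0,0],
    [20,-0.1008,0.0251,0,0,0,0]
  ]
}}

```text
time: 8.32
ee_pos: [0.6144, 0.2026, 0.1601]
orientation: [3.142, -0.0, 1.571]
contact_force: [-2.4, 0.3, 6.2]
grip_width: 0.0229
```

```bash
python3 - <<'E'
from h import *; from bench import arm
o=arm.get_obs(); print(o["time"],o["ee_pos"],o["contact_force"],o["moment"],o["grip_width"])
P=np.array([[.6147,.2029],[.5560,.1868],[.5904,.3018],o["ee_pos"][:2]])
s=np.linalg.lstsq(np.c_[2*P,np.ones(4)],(P**2).sum(1),rcond=None)[0]; c=s[:2]; print("circle",c,np.sqrt(s[2]+c@c),np.degrees(np.arctan2(*(P-c).T[::-1])))
E
python3 arc.py -46 0 180 15
```

```text
8.325 [0.61440584 0.20257253 0.16013269] [-2.39978769  0.33995108  6.17399962] [0.10946771 0.37265022 0.00111535] 0.022939732695933884
circle [0.57167133 0.24475723] 0.06003863732290414 [ -44.20936019 -105.1306562    71.8236089   -44.62904612]
q12 [20, -0.0077, -0.0099, 0, 0, 0, 0],
q24 [20, -0.0132, -0.0212, 0, 0, 0, 0],
q36 [20, -0.0163, -0.0333, 0, 0, 0, 0],
q48 [20, -0.0167, -0.0459, 0, 0, 0, 0],
q60 [20, -0.0145, -0.0582, 0, 0, 0, 0],
q72 [20, -0.0098, -0.0698, 0, 0, 0, 0],
q84 [20, -0.0028, -0.0802, 0, 0, 0, 0],
q96 [20, 0.0062, -0.0890, 0, 0, 0, 0],
q108 [20, 0.0169, -0.0956, 0, 0, 0, 0],
q120 [20, 0.0286, -0.0999, 0, 0, 0, 0],
q132 [20, 0.0411, -0.1016, 0, 0, 0, 0],
q144 [20, 0.0536, -0.1008, 0, 0, 0, 0],
q156 [20, 0.0656, -0.0973, 0, 0, 0, 0],
q168 [20, 0.0767, -0.0914, 0, 0, 0, 0],
q180 [20, 0.0863, -0.0834, 0, 0, 0, 0],
```

One turn brought the tool back to its starting point within 0.5 mm. I repeat the same circle for turn two.

Emit:
{"api": "jog_arm", "payload": {
  "plan": [
    [20,-0.0041,-0.0048,0,0,0,0],
    [20,-0.0077,-0.0099,0,0,0,0],
    [20,-0.0132,-0.0212,0,0,0,0],
    [20,-0.0163,-0.0333,0,0,0,0],
    [20,-0.0167,-0.0459,0,0,0,0],
    [20,-0.0145,-0.0582,0,0,0,0],
    [20,-0.0098,-0.0698,0,0,0,0],
    [20,-0.0028,-0.0802,0,0,0,0],
    [20,0.0062,-0.089,0,0,0,0],
    [20,0.0169,-0.0956,0,0,0,0],
    [20,0.0286,-0.0999,0,0,0,0],
    [20,0.0411,-0.1016,0,0,0,0],
    [20,0.0536,-0.1008,0,0,0,0],
    [20,0.0656,-0.0973,0,0,0,0],
    [20,0.0767,-0.0914,0,0,0,0],
    [20,0.0863,-0.0834,0,0,0,0],
    [20,0.0863,-0.0834,0,0,0,0]
  ]
}}

```text
time: 10.45
ee_pos: [0.5323, 0.2901, 0.1602]
orientation: [3.139, -0.002, 1.571]
contact_force: [0.7, 1.0, 5.9]
grip_width: 0.023
```

```bash
python3 - <<'E'
from bench import arm
o=arm.get_obs(); print(o["time"],o["ee_pos"],o["contact_force"],o["moment"],o["grip_width"])
E
python3 arc.py -46 180 360 15
```

```text
10.45 [0.53234561 0.29008655 0.16017465] [0.65652461 1.02479768 5.93671073] [ 0.33422688  0.02377012 -0.02466729] 0.023040086976304018
q192 [20, 0.0077, 0.0099, 0, 0, 0, 0],
q204 [20, 0.0132, 0.0212, 0, 0, 0, 0],
q216 [20, 0.0163, 0.0333, 0, 0, 0, 0],
q228 [20, 0.0167, 0.0459, 0, 0, 0, 0],
q240 [20, 0.0145, 0.0582, 0, 0, 0, 0],
q252 [20, 0.0098, 0.0698, 0, 0, 0, 0],
q264 [20, 0.0028, 0.0802, 0, 0, 0, 0],
q276 [20, -0.0062, 0.0890, 0, 0, 0, 0],
q288 [20, -0.0169, 0.0956, 0, 0, 0, 0],
q300 [20, -0.0286, 0.0999, 0, 0, 0, 0],
q312 [20, -0.0411, 0.1016, 0, 0, 0, 0],
q324 [20, -0.0536, 0.1008, 0, 0, 0, 0],
q336 [20, -0.0656, 0.0973, 0, 0, 0, 0],
q348 [20, -0.0767, 0.0914, 0, 0, 0, 0],
q360 [20, -0.0863, 0.0834, 0, 0, 0, 0],
```

Emit:
{"api": "jog_arm", "payload": {
  "plan": [
    [20,0.0077,0.0099,0,0,0,0],
    [20,0.0132,0.0212,0,0,0,0],
    [20,0.0163,0.0333,0,0,0,0],
    [20,0.0167,0.0459,0,0,0,0],
    [20,0.0145,0.0582,0,0,0,0],
    [20,0.0098,0.0698,0,0,0,0],
    [20,0.0028,0.0802,0,0,0,0],
    [20,-0.0062,0.089,0,0,0,0],
    [20,-0.0169,0.0956,0,0,0,0],
    [20,-0.0286,0.0999,0,0,0,0],
    [20,-0.0411,0.1016,0,0,0,0],
    [20,-0.0536,0.1008,0,0,0,0],
    [20,-0.0656,0.0973,0,0,0,0],
    [20,-0.0767,0.0914,0,0,0,0],
    [20,-0.0817,0.0877,0,0,0,0],
    [20,-0.0863,0.0834,0,0,0,0],
    [20,-0.0863,0.0834,0,0,0,0],
    [20,-0.0863,0.0834,0,0,0,0]
  ]
}}

```text
time: 12.7
ee_pos: [0.6145, 0.2027, 0.1601]
orientation: [3.141, -0.0, 1.571]
contact_force: [-1.3, 0.3, 7.7]
grip_width: 0.0223
```

```bash
python3 - <<'E'
from h import *; from bench import arm
o=arm.get_obs(); print(o["time"],o["ee_pos"],o["contact_force"],o["moment"],o["grip_width"])
for n in("wrist",):
    i=arm.camera_info(n); im=arm.camera(n); cv2.imwrite("pics/w3.png",im[:,:,::-1])
    for s,c in blobs(im,(105,120,40),(130,255,255),100)[0]: print(s,c,onz(i,*c,.176))
E
```

```text
12.7 [0.61449626 0.20267322 0.16013505] [-1.30522791  0.34259877  7.70930438] [ 0.10715274  0.38455163 -0.00300743] 0.022336601602863045
[ 249  230   58   92 3835] [277.5 275.5] [0.61571107 0.20210274 0.176     ]
```

Position after two turns is (0.6145, 0.2027), against a start of (0.6147, 0.2029). I open the jaws, lift straight up to the earlier viewing height and check.

Emit:
{"api": "jog_arm", "payload": {
  "plan": [
    [60,0,0,0,0,0,0],
    [100,0,0,0,0,0,0],
    [100,0,0,0,0,0,0],
    [100,0,0,0,0,0,0],
    [100,0,0,0,0,0,0],
    [100,0,0,-0.02,0,0,0],
    [100,0,0,-0.05,0,0,0],
    [100,0,0,-0.085,0,0,0],
    [100,0,0,-0.102,0,0,0],
    [100,0,0,-0.102,0,0,0],
    [100,0,0,-0.102,0,0,0]
  ]
}}

```text
time: 14.12
ee_pos: [0.6144, 0.2027, 0.2602]
orientation: [-3.14, 0.0, 1.571]
contact_force: [-0.1, 0.0, 0.1]
grip_width: 0.0855
```

```bash
python3 - <<'E'
from h import *; from bench import arm
o=arm.get_obs(); print(o["time"],o["ee_pos"],o["contact_force"],o["grip_width"])
i=arm.camera_info("wrist"); im=arm.camera("wrist"); cv2.imwrite("pics/w4.png",im[:,:,::-1])
for s,c in blobs(im,(105,120,40),(130,255,255),100)[0]: print(s,c,onz(i,*c,.176))
i=arm.camera_info("scene"); im=arm.camera("scene"); cv2.imwrite("pics/s4.png",im[:,:,::-1])
for r in (im,cv2.imread("pics/scene0.png")[:,:,::-1].copy()):
  for s,c in blobs(r,(105,120,40),(130,255,255),100)[0]+blobs(r,(3,170,80),(15,255,255),100)[0]: print(s,c)
E
```

```text
14.125 [0.61436486 0.20271484 0.26020015] [-0.08783374  0.0103724   0.05391811] 0.08545975389204583
[262 190  32  44 991] [278.1 211.3] [0.61603124 0.20369024 0.176     ]
[376 131  19  30 357] [384.6 145.6]
[352 152  48  26 491] [372.8 167.9]
[147 166  16  18 142] [154.1 173.6]
[131 250  49  21 376] [158.  261.9]
[375 130  19  31 358] [383.1 145.5]
[351 152  49  26 495] [372.7 167.8]
[147 166  16  20 165] [154.3 174.3]
[131 249  49  22 374] [158.1 261.8]
```

View pics/w4.png

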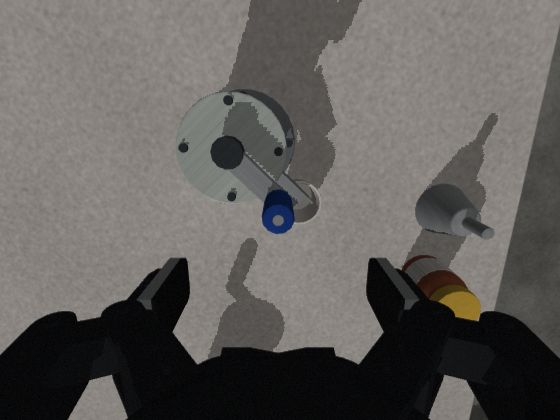

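The wrist view shows the knob at (278,211), still over the chute, with the hub and cup unchanged. It looks 1–2 px short of its starting place, so I measure that in the fixed scene camera and the wrist view.

```bash
cat > cmp.py <<'E'
from h import *; import sys
from bench import arm
i=arm.camera_info("scene"); ax=np.array([.5717,.2448])
def k(r): return max((b for b in blobs(r,(105,120,40),(130,255,255),100)[0] if b[1][1]<155),key=lambda b:b[0][4])
def cen(f):
    r=cv2.imread(f)[:,:,::-1].copy(); bb,l=blobs(r,(105,120,40),(130,255,255),100)
    b=[b for b in bb if 120<b[1][1]<155][0]; v,u=np.nonzero(l==l[int(b[1][1]),int(b[1][0])]); return u.mean(),v.mean()
A,B=[onz(i,*cen(f),.176)[:2]-ax for f in("pics/scene0.png",sys.argv[1])]
t=lambda p:np.degrees(np.arctan2(p[1],p[0]))
print(A,B,"remaining cw deg",t(B)-t(A),"radii",np.hypot(*A),np.hypot(*B))
for f in("pics/w1.png",sys.argv[2]):
    im=cv2.imread(f); g=cv2.cvtColor(im,6)[125:180,200:256]; n,l,s,c=cv2.connectedComponentsWithStats((g<55).astype(np.uint8)); j=1+np.argmax(s[1:,4])
    h=c[j]+[200,125]; b=[]; 
    bb,l=blobs(im[:,:,::-1].copy(),(105,120,40),(130,255,255),300); v,u=np.nonzero(l==l[int(bb[0][1][1]),int(bb[0][1][0])])
    wi=arm.camera_info("wrist"); d=onz(wi,u.mean(),v.mean(),.176)-onz(wi,*h,.15); print(f,h,u.mean(),v.mean(),d[:2],np.hypot(*d[:2]),t(d))
E
python3 cmp.py pics/s4.png pics/w4.png
```

```text
[ 0.04276475 -0.04180662] [ 0.04438228 -0.03997548] remaining cw deg 2.3412813530741587 radii 0.05980482740945121 0.05973127645339504
pics/w1.png [227.49827388 150.90103567] 276.1030303030303 212.23232323232324 [ 0.04024469 -0.04503327] 0.06039562195462319 -48.21393305467136
pics/w4.png [227.20091324 151.80936073] 278.10696266397576 211.2744702320888 [ 0.04209532 -0.04350843] 0.060539240929670085 -45.94573040801238
```

Both views agree that the knob is 2.3° short, about 2.4 mm. Centring the jaws at the first grip had pushed it back by that much. I regrip at the same pose, go 2.4 mm clockwise and release.

Emit:
{"api": "jog_arm", "payload": {
  "plan": [
    [100,0,0,0.03,0,0,0],
    [100,0,0,0.065,0,0,0],
    [100,0,0,0.09,0,0,0],
    [100,0,0,0.102,0,0,0],
    [20,0,0,0.102,0,0,0],
    [20,0,0,0.102,0,0,0],
    [20,0,0,0.102,0,0,0],
    [20,0,0,0.102,0,0,0],
    [20,0,0,0.102,0,0,0],
    [20,0,0,0.102,0,0,0],
    [20,-0.0009,-0.0008,0.102,0,0,0],
    [20,-0.0018,-0.0017,0.102,0,0,0],
    [20,-0.0018,-0.0017,0.102,0,0,0],
    [20,-0.0018,-0.0017,0.102,0,0,0]
  ]
}}

```text
time: 15.98
ee_pos: [0.6138, 0.2015, 0.161]
orientation: [3.138, -0.001, 1.571]
contact_force: [-0.5, 0.1, 4.9]
grip_width: 0.0227
```

Emit:
{"api": "jog_arm", "payload": {
  "plan": [
    [60,0,0,0,0,0,0],
    [100,0,0,0,0,0,0],
    [100,0,0,0,0,0,0],
    [100,0,0,0,0,0,0],
    [100,0,0,0,0,0,0],
    [100,0,0,-0.02,0,0,0],
    [100,0,0,-0.05,0,0,0],
    [100,0,0,-0.085,0,0,0],
    [100,0,0,-0.102,0,0,0],
    [100,0,0,-0.102,0,0,0],
    [100,0,0,-0.102,0,0,0]
  ]
}}

```text
time: 17.35
ee_pos: [0.6127, 0.2009, 0.2602]
orientation: [-3.14, 0.0, 1.571]
contact_force: [-0.1, 0.0, -1.0]
grip_width: 0.0855
```

```bash
python3 - <<'E'
from bench import arm; import cv2
o=arm.get_obs(); print(o["time"],o["ee_pos"],o["contact_force"],o["grip_width"])
for n in("wrist","scene"): cv2.imwrite(f"pics/{n[0]}5.png",arm.camera(n)[:,:,::-1])
E
python3 cmp.py pics/s5.png pics/w5.png
```

```text
17.35 [0.61268651 0.20088506 0.26016277] [-0.08259496  0.04549032 -0.97839552] 0.08554382433027335
[ 0.04276475 -0.04180662] [ 0.04386998 -0.04087587] remaining cw deg 1.3743538619675917 radii 0.05980482740945121 0.05996175447226597
pics/w1.png [227.49827388 150.90103567] 276.1030303030303 212.23232323232324 [ 0.04024361 -0.0450319 ] 0.060393876574889836 -48.21383530270848
pics/w5.png [229.12400455 149.67121729] 279.5030425963489 209.90872210953347 [ 0.04151824 -0.04413283] 0.06059266658922071 -46.74846948943224
```

View pics/s5.png

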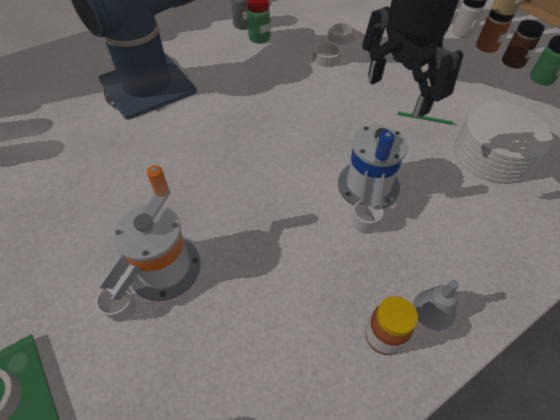

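The scene shows the blue knob at about (384,145), over its chute, with the cup, the orange doser and everything else in place. There is 1.4° left, so one more small nudge.

Emit:
{"api": "jog_arm", "payload": {
  "plan": [
    [100,0,0,0.03,0,0,0],
    [100,0,0,0.065,0,0,0],
    [100,0,0,0.09,0,0,0],
    [100,0,0,0.102,0,0,0],
    [20,0,0,0.102,0,0,0],
    [20,0,0,0.102,0,0,0],
    [20,0,0,0.102,0,0,0],
    [20,0,0,0.102,0,0,0],
    [20,0,0,0.102,0,0,0],
    [20,0,0,0.102,0,0,0],
    [20,-0.0007,-0.0007,0.102,0,0,0],
    [20,-0.0014,-0.0014,0.102,0,0,0],
    [20,-0.0014,-0.0014,0.102,0,0,0],
    [20,-0.0014,-0.0014,0.102,0,0,0]
  ]
}}

```text
time: 19.2
ee_pos: [0.6126, 0.1999, 0.1609]
orientation: [3.138, -0.001, 1.571]
contact_force: [0.9, 0.3, 5.9]
grip_width: 0.0235
```

Emit:
{"api": "jog_arm", "payload": {
  "plan": [
    [60,0,0,0,0,0,0],
    [100,0,0,0,0,0,0],
    [100,0,0,0,0,0,0],
    [100,0,0,0,0,0,0],
    [100,0,0,0,0,0,0],
    [100,0,0,-0.02,0,0,0],
    [100,0,0,-0.05,0,0,0],
    [100,0,0,-0.085,0,0,0],
    [100,0,0,-0.102,0,0,0],
    [100,0,0,-0.102,0,0,0],
    [100,0,0,-0.102,0,0,0]
  ]
}}

```text
time: 20.58
ee_pos: [0.6113, 0.1995, 0.2602]
orientation: [-3.14, 0.0, 1.571]
contact_force: [-0.3, -0.7, -0.6]
grip_width: 0.0854
```

```bash
python3 - <<'E'
from bench import arm; import cv2
o=arm.get_obs(); print(o["time"],o["ee_pos"],o["contact_force"],o["grip_width"])
for n in("wrist","scene"): cv2.imwrite(f"pics/{n[0]}6.png",arm.camera(n)[:,:,::-1])
E
python3 cmp.py pics/s6.png pics/w6.png
```

```text
20.575 [0.61126459 0.19949668 0.26016743] [-0.2680949  -0.71551362 -0.64348042] 0.08535153721309752
[ 0.04276475 -0.04180662] [ 0.04260343 -0.04193995] remaining cw deg -0.19946231737408482 radii 0.05980482740945121 0.05978303512867632
pics/w1.png [227.49827388 150.90103567] 276.1030303030303 212.23232323232324 [ 0.04024431 -0.04503281] 0.060395022473276064 -48.21391434844578
pics/w6.png [230.72540046 148.0194508 ] 279.5891238670695 209.619335347432 [ 0.04020682 -0.04523824] 0.060523441630852395 -48.369960462025595
```

The crank is now within 0.2° of its starting direction in both views, and the gripper is clear. I hand in.

```bash
python3 -c "
from bench import arm
print(arm.hand_in())"
```

```text
the job is handed in; nothing more can be done
None
```

I turned the blue doser's crank clockwise two full turns, so it points over its chute again, then let go and handed the job in. No verdict is reported.

- **End position:** the first check after release showed the crank about 2.3° short, because the jaws had pushed it back slightly when they first closed. I regripped twice with small clockwise nudges (1.4° was left after the first). The last check put it about 0.2° past its start direction, and the scene and wrist views agree.
- **Forces and time:** wrist force readings stayed under 10 N each time I checked, and the arm's clock stood at about 20.6 s. The open gripper ended clear above the knob.
- **Surroundings:** the cup and the orange doser looked unmoved in the scene picture taken before the final nudge. I did not view a picture after that nudge.

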